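# Count off the tiger-eye bead row with a fingertip

### The arm

A 6-joint arm with a two-finger parallel gripper is mounted at the origin on the work surface. World frame = base frame: x ahead of the robot, y to its left, z up, the work surface at z = 0. Lengths are in m, angles in rad, forces in N, time in s.
With the tool pointing down it reaches from about 0.35 to 0.975 m from the base axis. Payload 4.9 kg.
Tool frame: the origin (TCP) lies between the finger pads, 19 mm behind the fingertips; this is the grasp point; z points along the fingers, y is the line along which they close (so a half turn about z gives the same grasp; the last joint's range is limited). The gripper opens to 85 mm and grips with 20 to 120 N. Pads are 22 mm wide; open, the fingers measure 114 mm over their backs; the gripper's body (76 mm by 85 mm) begins 54 mm behind the grasp point. The pads swing forward as they close: fully open they stand 13 mm farther back than shut.
Start: joints at [-1.359, 0.053, 1.613, -0, 1.476, -0.119], TCP at [0.203, -0.591, 0.25] pointing down, gripper open.
Joint ranges: [-3.01, 3.01], [-1.01, 2.22], [0.06, 2.58], [-1.02, 4.17], [0.09, 2.62], [-3.14, 3.14]. Speed limits (rad/s): [2.57, 2.57, 3.14, 3.14, 3.14, 3.14].

### API

Orientations are given as a rotation vector (axis times angle).
In Python, from station import ctrl, optics, job gives the robot as it stands.
- The arm moves only by the shell command python3 -m jog 'ROWS' [OPENING] [FORCE]. ROWS is JSON, a list of rows, each a list of 2 entries, a list of its own where there are three numbers: the shift along the tool's x, y, z in m, then the turn, a rotation vector about the tool's x, y, z in rad. A call has 1 to 5 rows; each row is the pose to reach, as a shift and turn from the pose commanded when the call began, along the tool's axes at that moment; what a row does not reach only later rows make up. A row lasts 1/10 s, in which the tool goes at most 50 mm and 8.59 degrees, less where a joint would pass 70% of its speed; a pose out of reach is approached as far as the arm can. A call with a gripper value outside its range is refused whole. OPENING is the opening, from 0 (shut) to 1 (fully open), set as the call begins (- or left out, the last holds). The fingers move at their own pace and stop on an object; FORCE is the grip in N (left out, the last holds). Time passes only in rows, so rows that repeat a pose let the fingers close. It gives the time, the measured TCP pose, the force, the opening and the grip force at its end, in the units of the state.
- ctrl.get_obs(): the state, without advancing time (a new reading comes with each control period).
- optics.get_image(name): name is "scene" or "side" or "wrist"; returns a dict with "image" (420x560x3 uint8, blue, green, red), "fx", "fy", "cx", "cy" (pixels), "rvec" (rotation vector, rad) and "tvec" (3), from world to camera coordinates, as OpenCV has them; the wrist camera has in their place "mount" (4x4, takes a point from camera to tool coordinates, whose origin is the TCP and whose axes are the flange's). Camera axes: x right, y down, z forward; pixel columns grow to the right and rows downward; lengths in m; the calibration is good to about 2 mm. A picture is of the moment at which its call begins: read the wrist's pose just before it. There is no depth.
- job.finish_job(): hands the job in; it is judged then, once.
The state is a dict: "t": time; "q": joint angles; "dq": joint speeds; "effort": joint torques, N m; "tool_pos": TCP position; "tool_rot": TCP orientation; "contact_force": force on the tool from outside, world axes, zero at the start; "wrist_torque": the same for the moment, N m; "opening": finger opening in m; "grip_force": force on a finger pad.
Only numpy, scipy, OpenCV 4.12 (cv2) and the standard library are available. Lean on these libraries where they do the work, as an engineer would, in place of code of your own. Each camera call takes 0.05 s, during which the arm holds its last target. There are 200 camera calls.

### The job

Count off one round on the lazy Susan's curved row of six tilting tiger-eye beads: starting at the wooden head knob, run the fingertips lightly along the row in one pass, touching the beads in order so that each tips over to lie forward, and keep the fingertips down along the row until the last bead goes over. Do not turn the lazy Susan, press hard, or disturb the pot, the bead stand and the nazar on it; finish with the hand clear.

Things in the scene. Friction and masses are not known exactly. Their poses are not given: they have to be found in the camera images.
- susan: lazy Susan's wooden foot, fixed on the shelf; origin: centre of its underside, z = 0, on the plate's axis. Its ceramic plate is 300 mm across, flat top 30 mm above the shelf. In this frame the bead row is an arc of 120 mm radius about the axis, centred on -x, from the first bead (+y side) counter-clockwise to the sixth (-y side), 0.31 rad (37 mm) apart.
- turn (a joint): turning of the ceramic plate on its foot, rad, positive counter-clockwise seen from above; 0 at the start. It turns against a bearing friction of about 0.3 N m (about 2.5 N at the bead row) and stays where it is left.
- head_top (a point): top of the round dark wooden knob (head of the row), 22 mm across and 18 mm tall on the plate, fixed to it 0.5 rad (60 mm) before the first bead. It marks the end at which the row begins.
- bead1 (a joint): tilt of tally bead 1 of 6, counted from the head knob, rad: 0 = resting leant back towards the knob, 0.35 = upright, 1.8 = lying forward. A 14 mm tiger-eye bead on a wooden stalk (bead centre 24 mm from the hinge, which is 8 mm above the plate), 15 g; it swings only along the row and falls forward by itself once past upright; a push of about 0.1 N is enough.
- foot1 (a point): point on the plate's top under the hinge of tally bead 1, between two wooden cheeks 11 mm tall. Leaning back, the bead's top is about 38 mm above the plate and overhangs this point by 15 mm backwards (towards the knob); lying forward its top is about 18 mm above the plate and it reaches 31 mm forward, so fingertips 20 to 34 mm above the plate tip it and then pass over it.
- bead2 (a joint): tilt of tally bead 2 of 6, counted from the head knob, rad: 0 = resting leant back towards the knob, 0.35 = upright, 1.8 = lying forward. A 14 mm tiger-eye bead on a wooden stalk (bead centre 24 mm from the hinge, which is 8 mm above the plate), 15 g; it swings only along the row and falls forward by itself once past upright; a push of about 0.1 N is enough.
- foot2 (a point): point on the plate's top under the hinge of tally bead 2, between two wooden cheeks 11 mm tall. Leaning back, the bead's top is about 38 mm above the plate and overhangs this point by 15 mm backwards (towards the knob); lying forward its top is about 18 mm above the plate and it reaches 31 mm forward, so fingertips 20 to 34 mm above the plate tip it and then pass over it.
- bead3 (a joint): tilt of tally bead 3 of 6, counted from the head knob, rad: 0 = resting leant back towards the knob, 0.35 = upright, 1.8 = lying forward. A 14 mm tiger-eye bead on a wooden stalk (bead centre 24 mm from the hinge, which is 8 mm above the plate), 15 g; it swings only along the row and falls forward by itself once past upright; a push of about 0.1 N is enough.
- foot3 (a point): point on the plate's top under the hinge of tally bead 3, between two wooden cheeks 11 mm tall. Leaning back, the bead's top is about 38 mm above the plate and overhangs this point by 15 mm backwards (towards the knob); lying forward its top is about 18 mm above the plate and it reaches 31 mm forward, so fingertips 20 to 34 mm above the plate tip it and then pass over it.
- bead4 (a joint): tilt of tally bead 4 of 6, counted from the head knob, rad: 0 = resting leant back towards the knob, 0.35 = upright, 1.8 = lying forward. A 14 mm tiger-eye bead on a wooden stalk (bead centre 24 mm from the hinge, which is 8 mm above the plate), 15 g; it swings only along the row and falls forward by itself once past upright; a push of about 0.1 N is enough.
- foot4 (a point): point on the plate's top under the hinge of tally bead 4, between two wooden cheeks 11 mm tall. Leaning back, the bead's top is about 38 mm above the plate and overhangs this point by 15 mm backwards (towards the knob); lying forward its top is about 18 mm above the plate and it reaches 31 mm forward, so fingertips 20 to 34 mm above the plate tip it and then pass over it.
- bead5 (a joint): tilt of tally bead 5 of 6, counted from the head knob, rad: 0 = resting leant back towards the knob, 0.35 = upright, 1.8 = lying forward. A 14 mm tiger-eye bead on a wooden stalk (bead centre 24 mm from the hinge, which is 8 mm above the plate), 15 g; it swings only along the row and falls forward by itself once past upright; a push of about 0.1 N is enough.
- foot5 (a point): point on the plate's top under the hinge of tally bead 5, between two wooden cheeks 11 mm tall. Leaning back, the bead's top is about 38 mm above the plate and overhangs this point by 15 mm backwards (towards the knob); lying forward its top is about 18 mm above the plate and it reaches 31 mm forward, so fingertips 20 to 34 mm above the plate tip it and then pass over it.
- bead6 (a joint): tilt of tally bead 6 of 6, counted from the head knob, rad: 0 = resting leant back towards the knob, 0.35 = upright, 1.8 = lying forward. A 14 mm tiger-eye bead on a wooden stalk (bead centre 24 mm from the hinge, which is 8 mm above the plate), 15 g; it swings only along the row and falls forward by itself once past upright; a push of about 0.1 N is enough.
- foot6 (a point): point on the plate's top under the hinge of tally bead 6, between two wooden cheeks 11 mm tall. Leaning back, the bead's top is about 38 mm above the plate and overhangs this point by 15 mm backwards (towards the knob); lying forward its top is about 18 mm above the plate and it reaches 31 mm forward, so fingertips 20 to 34 mm above the plate tip it and then pass over it.
- pot: small stainless lidded pot, lid clipped on, 74 mm across, 66 mm tall, loose on the plate; origin: centre of its underside. To be left alone.
- stand: small turned wooden prayer-bead stand with a cross-bar, 54 mm across the foot, 66 mm tall, loose on the plate; origin: centre of its underside. To be left alone.
- nazar: flat glass nazar drop, 44 mm across with a small lug, about 10 mm thick, lying loose on the plate; origin: centre of its underside. To be left alone.

How it is judged:
By the outcome, as a careful person would: the job done as asked, in the order asked, and still so for the second after the job is handed in, with the robot touching nothing.
It also fails if it takes over 43 s, if anything falls off the work surface, if the arm or the gripper's body presses on something with over 40 N, if the wrist force passes 120 N, or if a joint passes its speed limit or range.

## Working session

There is one attempt and no reset: what is moved stays moved. The work goes in short steps, Python scripts to look and compute and a shell command to move; the robot and the scene stay as the last step left them, time stands still between calls to the robot, and variables do not carry over. Pictures are saved under pics/ and viewed, at most 10 in all, crops included, and the job is handed in when it is done.

```bash
mkdir -p pics
cat > h.py <<'E'
import numpy as np, cv2
from scipy.spatial.transform import Rotation as R
from station import ctrl, optics, job
def snap(n,f):
    o=ctrl.get_obs(); d=optics.get_image(n); cv2.imwrite('pics/'+f,d['image'])
    np.savez('pics/'+f+'.npz',tp=o['tool_pos'],tr=o['tool_rot'],**{k:v for k,v in d.items() if k!='image'}); return o
def ray(f,u,v,z):
    d=np.load('pics/'+f+'.npz'); c=np.array([(u-d['cx'])/d['fx'],(v-d['cy'])/d['fy'],1.])
    if 'mount' in d:
        Rt=R.from_rotvec(d['tr']).as_matrix(); M=d['mount']
        o=Rt@M[:3,3]+d['tp']; w=Rt@M[:3,:3]@c
    else:
        Rm=R.from_rotvec(d['rvec'].ravel()).as_matrix(); o=-Rm.T@d['tvec'].ravel(); w=Rm.T@c
    return o+w*(z-o[2])/w[2]
E
python3 - <<'E'
from h import *
o=snap('scene','s0.png'); snap('side','d0.png'); snap('wrist','w0.png')
import numpy as np
a=cv2.imread('pics/s0.png');
print(o)
E
```

```text
{'t': 0.0, 'q': array([-1.35900135e+00,  5.33878048e-02,  1.61429050e+00, -3.69759246e-05,
        1.47598391e+00, -1.19030889e-01]), 'dq': array([-0.00174281, -0.00149048, -0.00033118,  0.00142036, -0.00088492,
        0.00086119]), 'effort': array([ 1.03076782e-03, -3.93674040e+01, -3.70179749e+01, -8.42919394e-05,
        6.90784946e-03, -1.39085509e-05]), 'tool_pos': array([ 0.20286533, -0.59054717,  0.24874587]), 'tool_rot': array([-3.09667296e+00, -5.16958864e-01,  2.08343394e-04]), 'contact_force': array([-0.0506897 ,  0.00350176, -0.19861055]), 'wrist_torque': array([ 0.01071261, -0.00046124,  0.01544143]), 'grip_force': 0.0, 'opening': 0.08525007392826629}
```

View pics/s0.png

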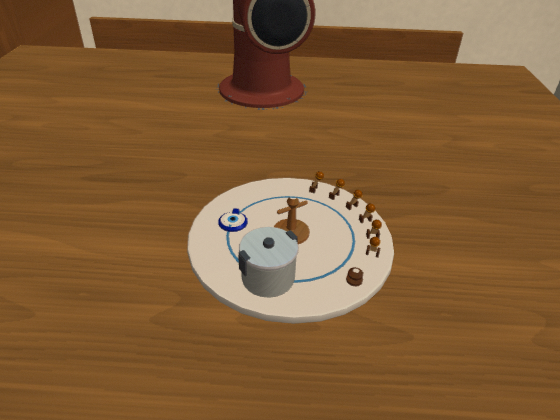

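View pics/d0.png

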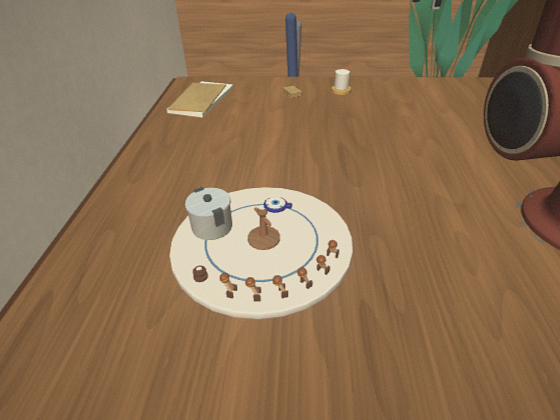

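The scene view shows the plate centred near (290,240), the knob at (355,276), and the beads running from (375,242) to (319,175). The side view shows the knob at (200,273) and the beads from (226,280) to (333,245). I'll enlarge both for exact pixels.

Run:
```python
from h import *
a=cv2.imread('pics/s0.png')[165:290,300:400]; b=cv2.imread('pics/d0.png')[230:310,185:345]
A=cv2.resize(a,None,fx=4.6,fy=4.6,interpolation=cv2.INTER_CUBIC)
cv2.imwrite('pics/c1.png',A)
cv2.imwrite('pics/c2.png',cv2.resize(b,None,fx=5,fy=5,interpolation=cv2.INTER_CUBIC))
```

```text
(no output)
```

View pics/c1.png

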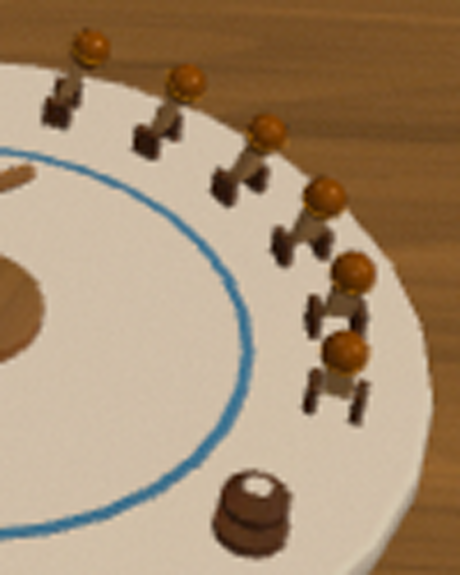

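View pics/c2.png

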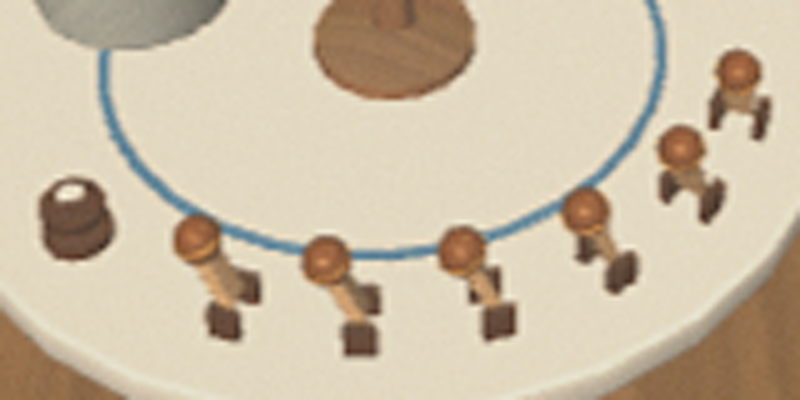

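The crops give bead centres. In scene, beads 1–6 are at (344,352), (352,272), (324,197), (266,132), (186,83) and (90,47), with the knob top at (258,484). In side, they are at (197,238), (326,260), (462,250), (585,210), (681,147) and (738,70), with the knob top at (72,192). All beads lean back. I'll fit the susan pose to these.

```bash
cat > fit.py <<'E'
from h import *
from scipy.optimize import least_squares
S=(np.array([(344,352),(352,272),(324,197),(266,132),(186,83),(90,47),(258,484)])+.5)/4.6-.5+[300,165]
D=(np.array([(197,238),(326,260),(462,250),(585,210),(681,147),(738,70),(72,192)])+.5)/5-.5+[185,230]
th=np.pi+(np.arange(6)-2.5)*.31
def P(p):
    a=th+p[2]; b=.0082
    X=[[.12*np.cos(t)+b*np.sin(t),.12*np.sin(t)-b*np.cos(t),.0606] for t in a]
    k=a[0]-.5; X.append([.12*np.cos(k),.12*np.sin(k),.048])
    return np.array(X)+[p[0],p[1],0]
def proj(f,X):
    d=np.load('pics/'+f+'.npz'); K=np.array([[d['fx'],0,d['cx']],[0,d['fy'],d['cy']],[0,0,1]])
    return cv2.projectPoints(X,d['rvec'],d['tvec'],K.astype(float),None)[0][:,0]
def res(p): return np.r_[(proj('s0.png',P(p))-S).ravel(),(proj('d0.png',P(p))-D).ravel()]
if __name__=='__main__':
    g=ray('s0.png',290,240,.03); best=min((least_squares(res,[g[0],g[1],y]) for y in np.arange(0,6,1)),key=lambda r:r.cost)
    p=best.x; print(p,np.abs(best.fun).max(),best.fun.round(1).reshape(2,7,2).tolist())
    for i in range(6): 
        t=th[i]+p[2]; print(i+1,(p[:2]+.12*np.array([np.cos(t),np.sin(t)])).round(4),'fwd',(t+np.pi/2)%(2*np.pi))
    print('knob',P(p)[6])
    for n,(u,v,z) in dict(pot=(269,243,.096),stand=(292,202,.096),nazar=(233,221,.035)).items(): print(n,ray('s0.png',u,v,z).round(3))
    np.save('susan.npy',p)
    print(R.from_rotvec(ctrl.get_obs()['tool_rot']).as_matrix().round(3))
E
python3 fit.py
```

```text
[0.58162795 0.08977071 5.21805242] 0.9985629254710489 [[[-0.4, -0.8], [-0.3, -0.7], [-0.5, -0.6], [-0.5, -0.5], [-0.6, -0.8], [-0.4, -0.4], [-0.5, -0.6]], [[-0.4, 0.4], [-0.4, 0.5], [-0.4, 0.6], [-0.3, 0.7], [-0.4, 0.7], [-0.2, 0.8], [-1.0, 0.4]]]
1 [0.6136 0.2054] fwd 2.872256092386314
2 [0.5767 0.2097] fwd 3.1822560923863144
3 [0.5404 0.2025] fwd 3.492256092386315
4 [0.508  0.1845] fwd 3.8022560923863136
5 [0.4826 0.1575] fwd 4.112256092386314
6 [0.4666 0.1241] fwd 4.422256092386315
knob [0.66510701 0.17597539 0.048     ]
pot [0.676 0.065 0.096]
stand [0.592 0.09  0.096]
nazar [0.566 0.004 0.035]
[[ 0.946  0.325 -0.   ]
 [ 0.325 -0.946  0.002]
 [ 0.    -0.002 -1.   ]]
```

The fit is good, with residuals under 1 px. My plan is to shut the gripper, go over the knob with tool −x along the row's forward direction, then follow the arc while turning with it. First I'll work out the transfer.

```bash
cat > go.py <<'E'
from h import *
import sys
def delta(arc,zt):   # arc: angle past knob; zt: TCP height
    p=np.load('susan.npy'); o=ctrl.get_obs(); t=np.pi-2.5*.31-.5+p[2]+arc
    tgt=np.r_[p[:2]+.12*np.array([np.cos(t),np.sin(t)]),zt]; f=np.array([-np.sin(t),np.cos(t),0])
    x=-f; z=np.array([0,0,-1]); M=np.c_[x,np.cross(z,x),z]
    C=R.from_rotvec(o['tool_rot']).as_matrix()
    print('t',round(o['t'],2),'shift',(C.T@(tgt-o['tool_pos'])).round(4),'turn',R.from_matrix(C.T@M).as_rotvec().round(4),'q',o['q'].round(2),'F',o['contact_force'].round(2),'world err',(tgt-o['tool_pos']).round(4))
delta(float(sys.argv[1]),float(sys.argv[2]))
E
python3 go.py 0 .15
```

```text
t 0.15 shift [ 0.6861 -0.5748  0.1001] turn [-1.5000e-03  7.0000e-04  1.1002e+00] q [-1.36  0.05  1.61  0.    1.48 -0.12] F [-0.18 -0.75  0.45] world err [ 0.4622  0.7666 -0.099 ]
```

```bash
python3 -m jog '[[[0.02,-0.017,0],[0,0,0.05]],[[0.05,-0.042,0],[0,0,0.1]],[[0.085,-0.071,0],[0,0,0.2]],[[0.12,-0.1,0],[0,0,0.3]],[[0.155,-0.13,0],[0,0,0.4]]]' 0 20; python3 go.py 0 .15
```

```text
t: 0.65
tool_pos: [0.3079, -0.4162, 0.2496]
tool_rot: [-3.139, 0.116, 0.0]
contact_force: [0.6, -0.3, 0.1]
opening: 0.0123
grip_force: 0.0
t 0.65 shift [ 0.3125 -0.6169  0.0999] turn [-5.000e-04  2.000e-04  6.953e-01] q [-1.08 -0.21  1.86  0.    1.49  0.57] F [ 0.57 -0.29  0.07] world err [ 0.3573  0.5921 -0.0996]
```

```bash
python3 -m jog '[[[0.02,-0.04,0],[0,0,0.1]],[[0.04,-0.08,0],[0,0,0.2]],[[0.06,-0.12,0],[0,0,0.3]],[[0.08,-0.16,0],[0,0,0.4]],[[0.1,-0.2,0],[0,0,0.5]]]'; python3 go.py 0 .15
```

```text
t: 1.15
tool_pos: [0.4214, -0.2234, 0.2498]
tool_rot: [3.013, -0.889, 0.0]
contact_force: [1.1, -0.2, 0.0]
opening: -0.0003
grip_force: 0.0
t 1.15 shift [-0.012  -0.4677  0.0998] turn [-0.000e+00 -1.000e-04  1.958e-01] q [-0.64 -0.31  1.95  0.    1.51  1.5 ] F [ 1.07 -0.23  0.03] world err [ 0.2437  0.3994 -0.0998]
```

```bash
python3 -m jog '[[[0,-0.045,0],[0,0,0.1]],[[0,-0.09,0],[0,0,0.195]],[[0,-0.135,0],[0,0,0.195]],[[-0.005,-0.18,0],[0,0,0.195]],[[-0.005,-0.225,0],[0,0,0.195]]]'; python3 go.py 0 .15
```

```text
t: 1.65
tool_pos: [0.5383, -0.031, 0.2498]
tool_rot: [2.915, -1.171, -0.0]
contact_force: [0.5, -0.1, 0.1]
opening: -0.0003
grip_force: 0.0
t 1.65 shift [-0.0515 -0.2372  0.0998] turn [0.0002 0.0001 0.0056] q [-0.2  -0.15  1.81 -0.    1.48  2.14] F [ 0.52 -0.12  0.07] world err [ 0.1268  0.2069 -0.0998]
```

```bash
python3 -m jog '[[[-0.01,-0.045,0],[0,0,0]],[[-0.02,-0.09,0],[0,0,0]],[[-0.03,-0.135,0],[0,0,0]],[[-0.04,-0.18,0.01],[0,0,0]],[[-0.05,-0.215,0.03],[0,0,0]]]' ; python3 -m jog '[[[0,-0.015,0.03],[0,0,0]],[[0,-0.015,0.07],[0,0,0]],[[0,-0.015,0.07],[0,0,0]],[[0,-0.015,0.07],[0,0,0]]]'; python3 go.py 0 .075
python3 - <<'E'
from h import *
snap('side','d1.png'); snap('scene','s1.png')
b=cv2.imread('pics/d1.png')[170:310,150:350]; a=cv2.imread('pics/s1.png')[130:310,240:440]
b=cv2.resize(b,(400,280),interpolation=2);a=cv2.resize(a,(400,360),interpolation=2)
c=np.zeros((360,800,3),np.uint8); c[:280,:400]=b; c[:,400:]=a; cv2.imwrite('pics/c3.png',c)
E
```

```text
t: 2.15
tool_pos: [0.6526, 0.1593, 0.2215]
tool_rot: [-2.914, 1.169, -0.005]
contact_force: [0.5, -0.9, 0.4]
opening: 0.0
grip_force: 0.0
t: 2.55
tool_pos: [0.6602, 0.1675, 0.149]
tool_rot: [2.914, -1.171, -0.004]
contact_force: [0.4, 0.5, 0.5]
opening: 0.0004
grip_force: 0.0
t 2.55 shift [-0.0022 -0.0097  0.074 ] turn [0.0023 0.0017 0.0051] q [ 0.14  0.26  1.56 -0.    1.33  2.47] F [0.4  0.51 0.52] world err [ 0.0049  0.0085 -0.074 ]
```

View pics/c3.png

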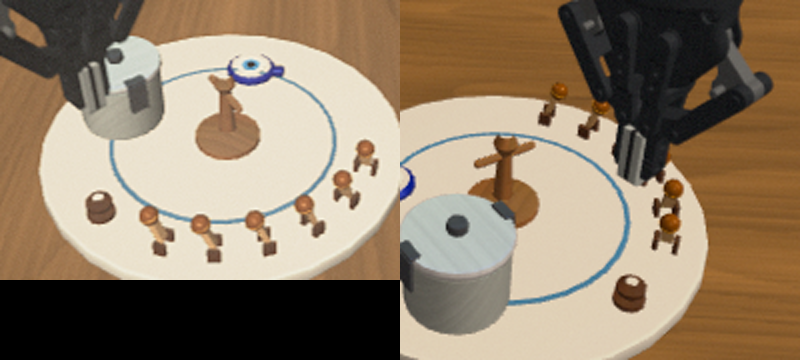

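The shut fingertips hang above the knob. Their lower end is at about (93,110) in the side crop and (632,184) in the scene crop. I'll triangulate the tip to check its distance below the TCP.

```bash
python3 - <<'E'
from h import *
for dz in (.10,.11,.12,.13,.14): print(dz,ray('d1.png',196,224.5,dz).round(4),ray('s1.png',356,222,dz).round(4))
E
python3 go.py 0 .075
```

```text
0.1 [0.6683 0.1382 0.1   ] [0.6325 0.1729 0.1   ]
0.11 [0.6642 0.1497 0.11  ] [0.6447 0.1705 0.11  ]
0.12 [0.66   0.1612 0.12  ] [0.6568 0.1682 0.12  ]
0.13 [0.6559 0.1727 0.13  ] [0.6689 0.1658 0.13  ]
0.14 [0.6517 0.1841 0.14  ] [0.681  0.1634 0.14  ]
t 2.65 shift [-0.0041 -0.0078  0.0779] turn [-0.003  -0.0024  0.0046] q [ 0.14  0.26  1.55 -0.    1.33  2.47] F [-0.14  0.49  1.22] world err [ 0.0028  0.0085 -0.0779]
```

The rays are consistent with the tip 19 mm below the TCP, since the visible near edges sit about 10 mm towards each camera. Now I'll descend over the knob.

```bash
python3 -m jog '[[[-0.003,-0.008,0.02],[0,0,0.005]],[[-0.003,-0.008,0.045],[0,0,0.005]],[[-0.003,-0.008,0.065],[0,0,0.005]],[[-0.003,-0.008,0.073],[0,0,0.005]],[[-0.003,-0.008,0.073],[0,0,0.005]]]'; python3 -m jog '[[[0,0,0],[0,0,0]],[[0,0,0],[0,0,0]],[[0,0,0],[0,0,0]]]'; python3 go.py 0 .076
```

```text
t: 3.15
tool_pos: [0.6647, 0.1752, 0.0777]
tool_rot: [-2.912, 1.179, -0.001]
contact_force: [-0.6, -0.2, 0.6]
opening: -0.0
grip_force: 0.0
t: 3.45
tool_pos: [0.6654, 0.1756, 0.0788]
tool_rot: [-2.911, 1.178, -0.004]
contact_force: [0.6, -0.8, -0.2]
opening: -0.0005
grip_force: 0.0
t 3.45 shift [-0.0005 -0.      0.0028] turn [-0.0021 -0.0016  0.0001] q [0.15 0.34 1.58 0.   1.22 2.49] F [ 0.6  -0.79 -0.22] world err [-0.0003  0.0003 -0.0028]
```

```bash
python3 -m jog '[[[-0.0037,0.0001,0.001],[0,0,-0.031]],[[-0.0074,0.0002,0.002],[0,0,-0.062]],[[-0.0111,0.0005,0.002],[0,0,-0.093]],[[-0.0149,0.0009,0.002],[0,0,-0.124]],[[-0.0185,0.0014,0.002],[0,0,-0.155]]]'; python3 go.py .155 .076;  python3 -m jog '[[[-0.0037,0.0001,0],[0,0,-0.031]],[[-0.0074,0.0002,0],[0,0,-0.062]],[[-0.0111,0.0005,0],[0,0,-0.093]],[[-0.0149,0.0009,0],[0,0,-0.124]],[[-0.0185,0.0014,0],[0,0,-0.155]]]'; python3 go.py .31 .076; python3 -m jog '[[[-0.0037,0.0001,0],[0,0,-0.031]],[[-0.0074,0.0002,0],[0,0,-0.062]],[[-0.0111,0.0005,0],[0,0,-0.093]],[[-0.0149,0.0009,0],[0,0,-0.124]],[[-0.0185,0.0014,0],[0,0,-0.155]]]'; python3 go.py .465 .076
python3 - <<'E'
from h import *
snap('side','d2.png'); 
cv2.imwrite('pics/c4.png',cv2.resize(cv2.imread('pics/d2.png')[170:310,150:350],None,fx=4,fy=4,interpolation=2))
E
```

```text
t: 3.95
tool_pos: [0.6498, 0.1877, 0.0749]
tool_rot: [2.996, -0.945, -0.0]
contact_force: [-0.2, -0.3, -0.4]
opening: 0.0001
grip_force: 0.0
t 3.95 shift [ 0.0008 -0.0007 -0.0011] turn [0.0002 0.0002 0.0029] q [0.17 0.33 1.61 0.   1.21 2.35] F [-0.18 -0.27 -0.44] world err [0.001  0.0001 0.0011]
t: 4.45
tool_pos: [0.634, 0.197, 0.075]
tool_rot: [3.06, -0.711, 0.0]
contact_force: [-0.5, 0.5, -0.6]
opening: 0.0001
grip_force: 0.0
t 4.45 shift [ 0.0006 -0.0006 -0.001 ] turn [-0.     -0.0001  0.0027] q [ 0.19  0.3   1.64 -0.    1.2   2.22] F [-0.46  0.53 -0.57] world err [0.0008 0.0003 0.001 ]
t: 4.95
tool_pos: [0.6167, 0.204, 0.075]
tool_rot: [3.106, -0.472, 0.0]
contact_force: [-0.0, -0.1, 0.2]
opening: -0.0002
grip_force: 0.0
t 4.95 shift [ 0.0007 -0.0005 -0.001 ] turn [ 0.     -0.      0.0028] q [ 0.2   0.27  1.68 -0.    1.19  2.08] F [-0.02 -0.14  0.18] world err [0.0008 0.0003 0.001 ]
```

View pics/c4.png

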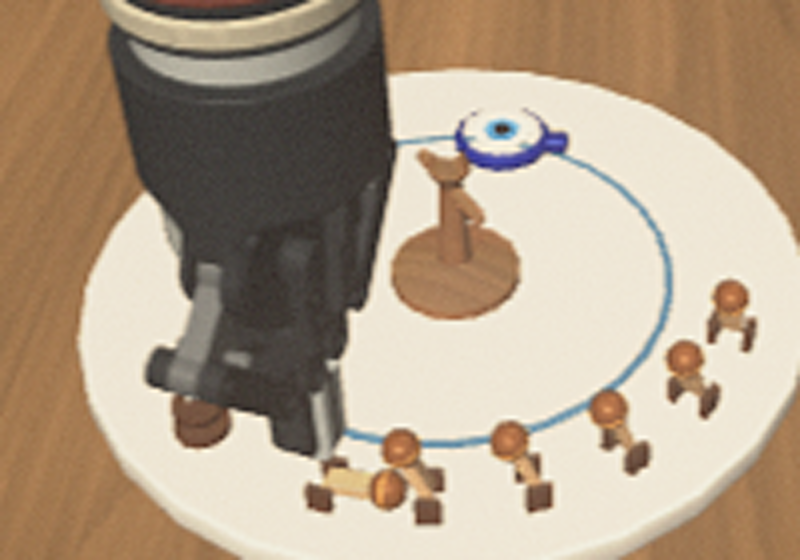

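Bead 1 lies forward at (388,490), and beads 2–6 are still leaning back (bead 2 at (402,447)). There was no cascade and the plate has not turned, so I'll carry on with the same sweep.

```bash
python3 -m jog '[[[-0.0037,0.0001,0],[0,0,-0.031]],[[-0.0074,0.0002,0],[0,0,-0.062]],[[-0.0111,0.0005,0],[0,0,-0.093]],[[-0.0149,0.0009,0],[0,0,-0.124]],[[-0.0185,0.0014,0],[0,0,-0.155]]]'|grep force;  python3 -m jog '[[[-0.0037,0.0001,0],[0,0,-0.031]],[[-0.0074,0.0002,0],[0,0,-0.062]],[[-0.0111,0.0005,0],[0,0,-0.093]],[[-0.0149,0.0009,0],[0,0,-0.124]],[[-0.0185,0.0014,0],[0,0,-0.155]]]' | grep force; python3 go.py .775 .076; python3 -m jog '[[[-0.0037,0.0001,0],[0,0,-0.031]],[[-0.0074,0.0002,0],[0,0,-0.062]],[[-0.0111,0.0005,0],[0,0,-0.093]],[[-0.0149,0.0009,0],[0,0,-0.124]],[[-0.0185,0.0014,0],[0,0,-0.155]]]' | grep force; python3 -m jog '[[[-0.0037,0.0001,0],[0,0,-0.031]],[[-0.0074,0.0002,0],[0,0,-0.062]],[[-0.0111,0.0005,0],[0,0,-0.093]],[[-0.0149,0.0009,0],[0,0,-0.124]],[[-0.0185,0.0014,0],[0,0,-0.155]]]' | grep force; python3 go.py 1.085 .076
python3 - <<'E'
from h import *
snap('side','d3.png'); 
cv2.imwrite('pics/c5.png',cv2.resize(cv2.imread('pics/d3.png')[170:310,150:350],None,fx=4,fy=4,interpolation=2))
E
```

```text
contact_force: [0.5, 0.6, 0.3]
grip_force: 0.0
contact_force: [0.1, -0.4, -0.5]
grip_force: 0.0
t 6.0 shift [ 0.0008 -0.0003 -0.001 ] turn [-0.     -0.      0.0027] q [0.23 0.2  1.76 0.   1.18 1.79] F [ 0.08 -0.36 -0.48] world err [0.0008 0.0003 0.001 ]
contact_force: [0.5, -0.2, 0.9]
grip_force: 0.0
contact_force: [-1.2, 0.1, 0.6]
grip_force: 0.0
t 7.0 shift [ 0.0008 -0.0001 -0.001 ] turn [-0.      0.      0.0027] q [0.23 0.12 1.85 0.   1.17 1.48] F [-1.19  0.1   0.63] world err [0.0008 0.0003 0.001 ]
```

View pics/c5.png

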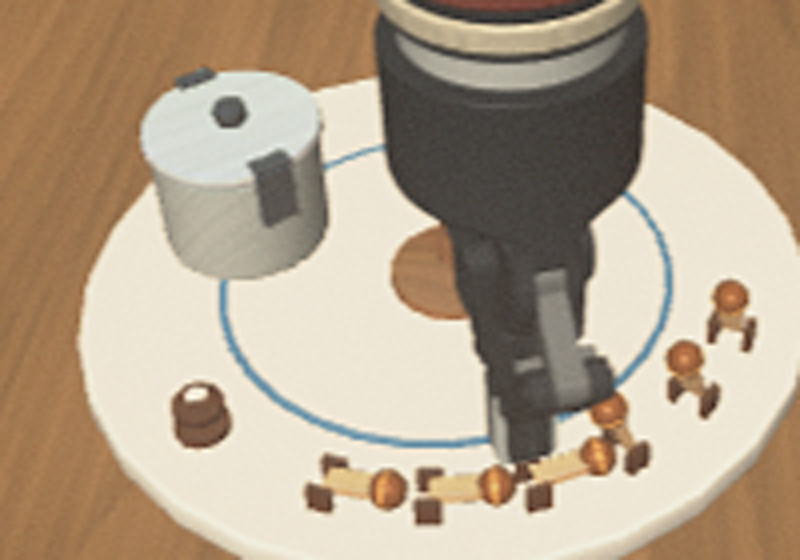

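Beads 1–3 lie forward at (388,490), (497,486) and (598,456). Beads 4–6 are still leaning back, and the knob and bead feet have not moved. I'll continue through bead 6.

```bash
python3 -m jog '[[[-0.0037,0.0001,0],[0,0,-0.031]],[[-0.0074,0.0002,0],[0,0,-0.062]],[[-0.0111,0.0005,0],[0,0,-0.093]],[[-0.0149,0.0009,0],[0,0,-0.124]],[[-0.0185,0.0014,0],[0,0,-0.155]]]'|grep force;  python3 -m jog '[[[-0.0037,0.0001,0],[0,0,-0.031]],[[-0.0074,0.0002,0],[0,0,-0.062]],[[-0.0111,0.0005,0],[0,0,-0.093]],[[-0.0149,0.0009,0],[0,0,-0.124]],[[-0.0185,0.0014,0],[0,0,-0.155]]]' | grep force; python3 go.py 1.395 .076; python3 -m jog '[[[-0.0037,0.0001,0],[0,0,-0.031]],[[-0.0074,0.0002,0],[0,0,-0.062]],[[-0.0111,0.0005,0],[0,0,-0.093]],[[-0.0149,0.0009,0],[0,0,-0.124]],[[-0.0185,0.0014,0],[0,0,-0.155]]]' | grep force; python3 -m jog '[[[-0.0037,0.0001,0],[0,0,-0.031]],[[-0.0074,0.0002,0],[0,0,-0.062]],[[-0.0111,0.0005,0],[0,0,-0.093]],[[-0.0149,0.0009,0],[0,0,-0.124]],[[-0.0185,0.0014,0],[0,0,-0.155]]]' | grep force; python3 go.py 1.705 .076
```

```text
contact_force: [-0.4, 0.5, 0.5]
grip_force: 0.0
contact_force: [-0.4, 0.3, -0.6]
grip_force: 0.0
t 8.05 shift [ 0.0006  0.0001 -0.001 ] turn [ 0.0001 -0.0002  0.0019] q [ 0.21  0.04  1.94 -0.    1.17  1.16] F [-0.38  0.27 -0.56] world err [0.0006 0.0003 0.001 ]
contact_force: [0.1, 1.1, 0.5]
grip_force: 0.0
contact_force: [-0.1, -0.3, 0.5]
grip_force: 0.0
t 9.05 shift [ 0.0005  0.0003 -0.0009] turn [ 0.0001 -0.0002  0.0019] q [ 0.17 -0.04  2.02  0.    1.17  0.81] F [-0.11 -0.33  0.52] world err [0.0005 0.0002 0.0009]
```

```bash
python3 -m jog '[[[-0.0037,0.0001,0],[0,0,-0.031]],[[-0.0074,0.0002,0],[0,0,-0.062]],[[-0.0111,0.0005,0],[0,0,-0.093]],[[-0.0149,0.0009,0],[0,0,-0.124]],[[-0.0185,0.0014,0],[0,0,-0.155]]]'|grep force;  python3 -m jog '[[[-0.0037,0.0001,0],[0,0,-0.031]],[[-0.0074,0.0002,0],[0,0,-0.062]],[[-0.0111,0.0005,0],[0,0,-0.093]],[[-0.0149,0.0009,0],[0,0,-0.124]],[[-0.0185,0.0014,0],[0,0,-0.155]]]' | grep force; python3 go.py 2.015 .076; python3 -m jog '[[[-0.0037,0.0001,0],[0,0,-0.031]],[[-0.0074,0.0002,0],[0,0,-0.062]],[[-0.0111,0.0005,0],[0,0,-0.093]],[[-0.0111,0.0005,0],[0,0,-0.093]],[[-0.0111,0.0005,0],[0,0,-0.093]]]' | grep force; python3 go.py 2.108 .076
python3 - <<'E'
from h import *
snap('side','d4.png'); 
cv2.imwrite('pics/c6.png',cv2.resize(cv2.imread('pics/d4.png')[170:310,150:350],None,fx=4,fy=4,interpolation=2))
E
```

```text
contact_force: [-0.1, -0.1, -0.4]
grip_force: 0.0
contact_force: [-0.9, 0.4, 0.1]
grip_force: 0.0
t 10.05 shift [ 0.0003  0.0004 -0.0009] turn [ 0.0002 -0.0001  0.0018] q [ 0.11 -0.11  2.08 -0.    1.17  0.44] F [-0.86  0.35  0.12] world err [0.0005 0.0002 0.0009]
contact_force: [-0.1, -0.4, -0.5]
grip_force: 0.0
t 10.55 shift [ 0.      0.0004 -0.0009] turn [ 0.0002 -0.0002 -0.0005] q [ 0.09 -0.12  2.09  0.    1.17  0.32] F [-0.1  -0.39 -0.48] world err [ 0.0004 -0.0001  0.0009]
```

View pics/c6.png

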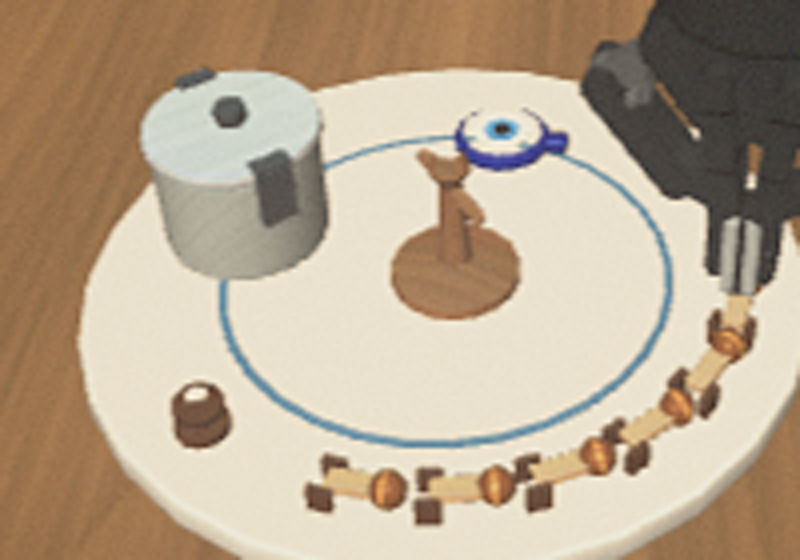

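All six beads appear to be over. Bead 6's stalk runs forward under the fingertips at (738,305), and everything else is in place. I'll lift straight up and take a final look.

```bash
python3 -m jog '[[[0,0,-0.01],[0,0,0]],[[0,0,-0.035],[0,0,0]],[[0,0,-0.07],[0,0,0]],[[0,0,-0.11],[0,0,0]],[[0,0,-0.14],[0,0,0]]]'; python3 -m jog '[[[0,0,-0.02],[0,0,0]],[[0,0,-0.03],[0,0,0]],[[0,0,-0.03],[0,0,0]],[[0,0,-0.03],[0,0,0]],[[0,0,-0.03],[0,0,0]]]'
python3 - <<'E'
from h import *
snap('side','d5.png'); snap('scene','s5.png')
b=cv2.imread('pics/d5.png')[170:310,150:350]; a=cv2.imread('pics/s5.png')[130:310,180:400]
c=np.zeros((360,800,3),np.uint8); c[:280,:400]=cv2.resize(b,(400,280),interpolation=2); c[:327,400:]=cv2.resize(a,(400,327),interpolation=2); cv2.imwrite('pics/c7.png',c)
E
```

```text
t: 11.1
tool_pos: [0.465, 0.1176, 0.2186]
tool_rot: [2.462, 1.948, 0.005]
contact_force: [0.1, -0.9, -0.8]
opening: -0.0003
grip_force: 0.0
t: 11.6
tool_pos: [0.4635, 0.1173, 0.2431]
tool_rot: [-2.462, -1.948, 0.004]
contact_force: [-0.1, -0.2, -0.5]
opening: -0.0001
grip_force: 0.0
```

View pics/c7.png

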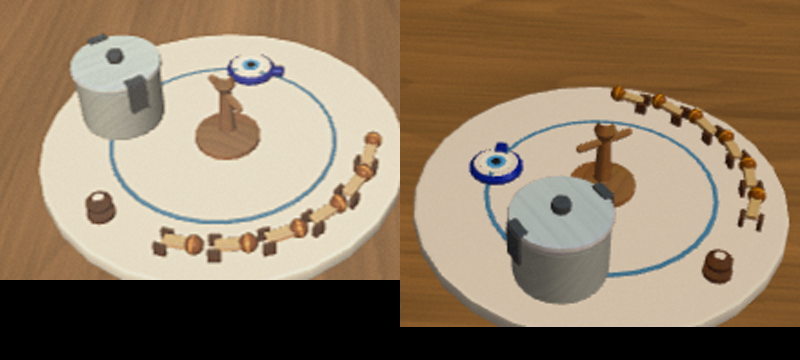

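All six beads lie forward, with bead 6 at (373,139) in the left crop. The knob, pot, stand and nazar are where they were, and the hand is clear.

```bash
python3 -c "
from station import job; print(job.finish_job())"
```

```text
the job is handed in; nothing more can be done
None
```

The round is counted and handed in at about 11.6 s: all six beads were tipped forward in order in one light pass from the knob, the final images show the plate, pot, stand and nazar undisturbed, and the hand is clear.

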